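# Put the long screwdriver back in its clip in the tool rack

## Robot

A 6-joint arm with a two-finger parallel gripper is mounted at the origin on a cart in front of the work surface, level with it; the furniture and walls round the work are solid. World frame = base frame: x ahead of the robot, y to its left, z up, the work surface at z = 0. Lengths are in m, angles in rad, forces in N, time in s.
With the tool pointing down it reaches from about 0.375 to 0.825 m from the base axis. Payload 5.5 kg.
Tool frame: the origin (TCP) lies at the very end of the fingers, on their centre line; the grasp point (between the pads) lies behind it (manip.grasp_offset is the z of the grasp point in the tool frame, in m); z points along the fingers, y is the line along which they close (so a half turn about z gives the same grasp; the last joint's range is limited). The gripper opens to 85 mm and grips with 20 to 120 N. Pads are 22 mm wide; open, the fingers measure 114 mm over their backs; the gripper's body (76 mm by 85 mm) begins 54 mm behind the grasp point. The pads swing forward as they close: fully open they stand 13 mm farther back than shut.
Start: joints at [-1.124, 0.314, -0.047, 1.21, 0, 1.571], TCP at [0.259, -0.541, 0.231] pointing down, gripper open.
Joint ranges: [-2.67, 2.67], [-0.69, 1.73], [-1.03, 1.25], [-2.08, 2.16], [-1.42, 1.45], [-3.14, 3.14]. Speed limits (rad/s): [2.39, 2.39, 3.01, 3.14, 3.14, 3.14].

## Interface

Orientations are given as a rotation vector (axis times angle).
In Python, from workcell import manip gives the robot as it stands. The module is installed in compiled form; this text tells all that it offers.
- The arm moves only by the tool jog_arm, never from a script. Its arguments are lists of equal length, an entry for each row: "claw": the gripper's target within -1 to 1 (shut at 1, half-way at 0, fully open at -1); "translation": the shift along the tool's x, y, z as a fraction of full scale, a list of three; "twist": the turn about the tool's z as a fraction of full scale. In form: {"claw": [claw, ...], "translation": [[dx, dy, dz], ...], "twist": [twist, ...]}. A call has exactly 10 rows; each row shifts and turns the commanded pose from where the row before left it, along the tool's axes as they then stand; what a row does not reach is not made up. Full scale, the value 1, is 0.4 m for a shift and 60 degrees for a turn. A row lasts 1/8 s, in which the tool goes at most 62.5 mm and 10.7 degrees, less where a joint would pass 70% of its speed; a pose out of reach is approached as far as the arm can. A call with a number of a shift or a turn outside -1 to 1 is refused whole. A call with a gripper value outside its range is refused whole. The fingers move at their own pace and stop on an object; "newtons" is the grip in N (left out, the last holds). Time passes only in rows, so rows that do not move let the fingers close, or fill a call up. It gives the time, the measured TCP pose, the force, the opening and the grip force at its end, in the units of the state.
- manip.state(): the state, without advancing time (a new reading comes with each control period).
- manip.capture(name): name is "scene" or "side" or "wrist"; returns a dict with "image" (420x560x3 uint8, red, green, blue), "fx", "fy", "cx", "cy" (pixels), "D" ([k1, k2, p1, p2, k3] as OpenCV has them; the pictures are not rectified), "rvec" (rotation vector, rad) and "tvec" (3), from world to camera coordinates, as OpenCV has them; the wrist camera has in their place "mount" (4x4, takes a point from camera to tool coordinates, whose origin is the TCP and whose axes are the flange's). Camera axes: x right, y down, z forward; pixel columns grow to the right and rows downward; lengths in m; the calibration is good to about 2 mm. A picture is of the moment at which its call begins: read the wrist's pose just before it. There is no depth.
- manip.sign_off(): hands the job in; it is judged then, once.
Trained networks look in the newest picture that a camera, given by its name, has taken for a name from the list of things; names that differ only in an ending like _2 or _b are one class to them, and where a whole thing is asked for, a point or a joint stands for the part that bears it (a point fixed in the world has none). Each returns a list of dicts, best first, with "conf" (0 to 1); they miss things now and then, are a little off and sometimes report something else, mostly with a low value. They report only what shows in the picture. A call takes as long as a camera call.
- manip.trace(thing, camera): "mask" (420x560 bool, what is visible of it) and "bbox" ([left, top, right, bottom] in pixels, round what is visible of it).
The state is a dict: "t": time; "joint_pos": joint angles; "dq": joint speeds; "effort": joint torques, N m; "eef_pos": TCP position; "tcp_rot": TCP orientation; "force": force on the tool from outside, world axes, zero at the start; "wrist_torque": the same for the moment, N m; "width": opening from 0.0 (shut) to 1.0 (fully open); "finger_force": force on a finger pad.
Only numpy, scipy, OpenCV 4.12 (cv2) and the standard library are available. Lean on these libraries where they do the work, as an engineer would, in place of code of your own. Each camera call takes 0.05 s, during which the arm holds its last target. There are 200 camera calls.

## Task

Somebody left the long screwdriver standing in the coffee mug. Put it back in its own place in the tool rack, the empty one with the long outline: shaft in the notch, and the handle pressed right down until both jaws of the spring clip have snapped over it; then let go. Leave the mug standing where it is, and do not disturb the driver already in the rack, the sticky notes or the tape roll.

Things in the scene. Friction and masses are not known exactly. Their poses are not given: they have to be found in the camera images.
- driver_mid (a point): Long screwdriver standing in the mug: 180 mm long, about 80 g. This point is on its axis half-way along; x axis runs from handle to blade. Pale wooden eight-sided handle, 18 mm across flats, from x = -90 to +5 mm; round steel shaft, 6 mm thick, from +5 to +90 mm, with a flat blade 7 mm wide. Lying on the desk its handle's axis is 9 mm up.
- driver_tip (a point): Blade end of the long screwdriver, on its axis, at x = +90 mm from driver_mid; same axes. At the start it stands on the mug's floor and the driver leans about 0.5 rad from upright, its handle out over the rim, roughly towards the robot.
- slot_long_seat (a point): The long driver's own slot in the rack: where driver_mid is when fully home, 34 mm above the bare desk, 25.5 mm above the slot's grey floor. x horizontal, from handle end to blade end of the slot; z up. It has the longest shadow outline. Upright end stops have their faces at x = -94 and +94 mm (4 mm play either end). From x = -55 to +50 mm fingers have 35 mm free room either side, down to the floor.
- slot_long_notch (a point): Shaft notch of that slot, 58 mm from the seat along +x (this point is on the seated shaft's axis): 12 mm long, 9 mm wide, its sides flare out up to 14 mm above the axis.
- slot_long_clip (a point): Spring clip of that slot, 68 mm from the seat along -x (point on the seated handle's axis), 16 mm long: two sprung steel jaws, each with a rolled bead 7 mm above the axis and a flared lip reaching 17 mm above it. 13 mm between the beads, about 32 mm between the lips. A handle merely laid on the beads stays some 14 mm too high; pressed down it snaps in and lands on a rigid saddle.
- slot_long_jaw_l (a joint): Left (+y) jaw of that clip: 0 rad closed, grows outward, stop at 0.4; springs back by itself. Opening the pair takes about 9 N straight down on the handle at the clip, or about 13 N when pressing 24 mm behind the driver's middle.
- slot_long_jaw_r (a joint): Right (-y) jaw of that clip, mirror image of the left one.
- mug: Dark and white ceramic mug on the mat, 82 mm across, 97 mm high, 0.25 kg, loose; inside 47 mm wide at its floor (7 mm up), 68 mm at the rim. Origin at the underside; its round body is centred 14 mm from the origin along its +y, the handle reaches 56 mm along -y. The mat between mug and rack is free.
- mid_driver_mid (a point): Middle of a shorter driver of the same make (150 mm, 18 mm handle) lying in the rack's middle-length slot; leave it. The rack's three slots lie side by side, 64 mm apart, in an order that varies; the third, for a 118 mm stubby driver with a 22 mm handle, is empty too but is not the long driver's.
- sticky_block: Block of pink and yellow sticky notes on the mat, 77x77x20 mm, loose; origin at the centre of its underside. Bystander.
- tape_roll: Roll of masking tape lying flat on the desk behind the rack, 100 mm across, 24 mm high, loose; origin at its underside. Bystander.

How it is judged:
On the way:
1. The long screwdriver has been drawn up out of the mug (height (world z) of driver_tip above 0.1 m), for 0.1 s.
At the end, for the whole second after the job is handed in: Long driver in its own slot, blade to the notch end: middle within 7 mm along, 4 mm across and 3 mm in height of the seat, parallel within 0.06 rad, both clip jaws closed over the handle (under 0.06 rad), let go; the mug stands upright (within 0.1 rad) (x of driver_mid in the frame of slot_long_seat between -0.007 and 0.007 m and y of driver_mid in the frame of slot_long_seat between -0.004 and 0.004 m and z of driver_mid in the frame of slot_long_seat between -0.003 and 0.003 m and angle between the x axis of driver_mid and the x axis of slot_long_seat, either way round below 0.06 rad and angle between mug's own z axis and vertical below 0.1 rad and contact force between the fingers and driver below 0.05 N and x of driver_tip in the frame of slot_long_seat above 0.08 m and value of joint each of slot_long_jaw_l, slot_long_jaw_r below 0.06 rad); the robot touches nothing.
It fails at once if The mug is tipped or pushed away (more than 0.5 rad or 60 mm) (angle between mug's own z axis and vertical above 0.5 rad or distance of mug from where it was at the start of the episode above 0.06 m).
It fails at once if The driver already in the rack is moved by more than 10 mm (distance of mid_driver_mid from where it was at the start of the episode above 0.01 m).
It fails at once if The sticky notes or the tape roll are moved by more than 30 mm (distance of any of sticky_block, tape_roll from where it was at the start of the episode above 0.03 m).
It also fails if it takes over 54 s, if anything falls off the work surface, if the arm or the gripper's body presses on something with over 40 N, if the wrist force passes 120 N, or if a joint passes its speed limit or range.

## Working session

There is one attempt and no reset: what is moved stays moved. The work goes in short steps, Python scripts to look and compute and a tool call to move; the robot and the scene stay as the last step left them, time stands still between calls to the robot, and variables do not carry over. Pictures are saved under pics/ and viewed, at most 11 in all, crops included, and the job is handed in when it is done.

Besides the shell and the picture viewer there is one more tool, called after "Emit:" as name(argument=value, ...) on one line, values as JSON. jog_arm: Moves the arm, as the interface text tells. Shift numbers are shares of 0.4 m and turn numbers shares of 60 degrees, none past 1 either way. Its arguments: {"type":"object","properties":{"claw":{"type":"array"},"translation":{"type":"array"},"twist":{"type":"array"},"newtons":{"type":"number"}},"required":["claw","translation","twist"]}

```bash
mkdir -p pics; cat > h.py <<'E'
import numpy as np, cv2
from workcell import manip
from scipy.spatial.transform import Rotation as R
def cam(name):
    s=manip.state(); c=manip.capture(name)
    K=np.array([[c['fx'],0,c['cx']],[0,c['fy'],c['cy']],[0,0,1]]); D=np.array(c['D'],float)
    if 'rvec' in c:
        Rw=cv2.Rodrigues(np.array(c['rvec'],float))[0]; t=np.array(c['tvec'],float).ravel()
    else:
        T=np.eye(4); T[:3,:3]=R.from_rotvec(s['tcp_rot']).as_matrix(); T[:3,3]=s['eef_pos']
        M=np.linalg.inv(T@np.array(c['mount'])); Rw=M[:3,:3]; t=M[:3,3]
    return dict(im=c['image'],K=K,D=D,R=Rw,t=t)
def ray(c,uv):
    p=cv2.undistortPoints(np.array(uv,float).reshape(-1,1,2),c['K'],c['D']).reshape(-1,2)
    d=np.c_[p,np.ones(len(p))]@c['R']; return -c['R'].T@c['t'], d/np.linalg.norm(d,axis=1)[:,None]
def onz(c,uv,z):
    o,d=ray(c,uv); return o+d*((z-o[2])/d[:,2])[:,None]
def proj(c,P):
    return cv2.projectPoints(np.array(P,float).reshape(-1,3),cv2.Rodrigues(c['R'])[0],c['t'],c['K'],c['D'])[0].reshape(-1,2)
def save(c,f): cv2.imwrite('pics/'+f,c['im'][:,:,::-1])
E
python3 - <<'E'
from h import *
import pickle
print(manip.grasp_offset, manip.state())
cs={}
for n in('scene','side'):
    c=cam(n); cs[n]=c; save(c,n+'0.png'); print(n,-c['R'].T@c['t'])
    for th in('driver_mid','mug','mid_driver_mid','sticky_block','tape_roll','slot_long_jaw_l'):
        for r in manip.trace(th,n)[:2]: 
            m=r['mask']; ys,xs=np.nonzero(m); print(th,round(r['conf'],2),r['bbox'],m.sum(),xs.mean().round(1),ys.mean().round(1)); cs[n,th]=cs.get((n,th),m)
pickle.dump(cs,open('c0.pkl','wb'))
a,b=cs['scene']['im'],cs['side']['im']
E
```

```text
-0.0187 {'t': 0.0, 'joint_pos': array([-1.12399672e+00,  3.14225512e-01, -4.80844870e-02,  1.21017141e+00,
        1.40462117e-05,  1.57080128e+00]), 'dq': array([ 0.00026728, -0.00213501, -0.00044186,  0.00029677,  0.00111504,
       -0.00072121]), 'effort': array([-1.01163274e-03, -5.39593256e+01,  3.39746189e+01,  1.93242263e-02,
       -3.26505060e-04, -7.10590157e-06]), 'eef_pos': array([ 0.25900715, -0.54058536,  0.23043248]), 'tcp_rot': array([-3.06191995e+00, -6.95635613e-01,  5.64610410e-04]), 'force': array([1.71305461e-04, 1.57483211e-01, 2.37959923e-01]), 'wrist_torque': array([ 0.04743465,  0.0106847 , -0.00980813]), 'finger_force': 0.0, 'width': 0.9999765058706659}
scene [0.10588713 0.51057314 1.33486176]
driver_mid 0.61 [233.5, 296.1, 260.2, 309.0] 193 250.4 300.2
mug 0.85 [220.4, 284.0, 256.2, 332.5] 914 236.6 306.6
mid_driver_mid 0.5 [354.8, 179.6, 384.4, 206.1] 210 370.6 193.5
mid_driver_mid 0.38 [314.1, 170.4, 375.5, 233.9] 1353 344.7 201.9
sticky_block 0.67 [225.2, 224.5, 263.9, 263.5] 790 244.4 242.9
tape_roll 0.67 [262.3, 144.1, 294.2, 172.1] 515 277.9 158.5
slot_long_jaw_l 0.56 [357.0, 211.9, 360.6, 218.1] 40 358.2 215.4
side [0.33484872 0.82759844 0.83676145]
driver_mid 0.76 [287.1, 281.3, 322.9, 329.2] 554 306.1 302.8
driver_mid 0.27 [231.4, 254.1, 270.1, 287.9] 1132 248.9 270.2
mug 0.74 [265.5, 295.8, 305.9, 362.2] 2116 283.7 330.5
mid_driver_mid 0.46 [327.7, 175.2, 382.6, 197.1] 173 361.1 186.1
mid_driver_mid 0.36 [284.7, 279.4, 325.7, 330.3] 614 305.5 303.6
sticky_block 0.77 [230.1, 252.9, 271.2, 286.5] 1166 249.0 270.5
tape_roll 0.66 [223.2, 173.1, 260.4, 202.4] 759 243.5 185.5
tape_roll 0.22 [284.8, 278.6, 324.7, 330.1] 503 306.1 302.7
slot_long_jaw_l 0.48 [356.3, 205.4, 369.6, 215.7] 58 361.5 207.9
slot_long_jaw_l 0.4 [362.4, 194.0, 370.8, 203.4] 52 366.0 199.1
```

```bash
python3 - <<'E'
from h import *
import pickle
cs=pickle.load(open('c0.pkl','rb'))
a=cs['scene']['im'][130:345,200:470]; b=cs['side']['im'][150:380,210:440]
cv2.imwrite('pics/a.png',cv2.resize(a,None,fx=2.9,fy=2.75,interpolation=3)[:,:,::-1][:600])
cv2.imwrite('pics/b.png',cv2.resize(b,None,fx=2.6,fy=2.6,interpolation=3)[:,:,::-1])
for n in('scene','side'):
    c=cs[n]
    for th,z in(('mug',.05),('sticky_block',.01),('tape_roll',.012),('slot_long_jaw_l',.04)):
        ys,xs=np.nonzero(cs[n,th]); print(n,th,onz(c,[xs.mean(),ys.mean()],z).round(3))
E
```

```text
scene mug [[0.504 0.277 0.05 ]]
scene sticky_block [[0.633 0.125 0.01 ]]
scene tape_roll [[ 0.761 -0.15   0.012]]
scene slot_long_jaw_l [[ 0.445 -0.146  0.04 ]]
side mug [[0.504 0.276 0.05 ]]
side sticky_block [[0.635 0.126 0.01 ]]
side tape_roll [[ 0.763 -0.147  0.012]]
side slot_long_jaw_l [[ 0.448 -0.137  0.04 ]]
```

View pics/a.png

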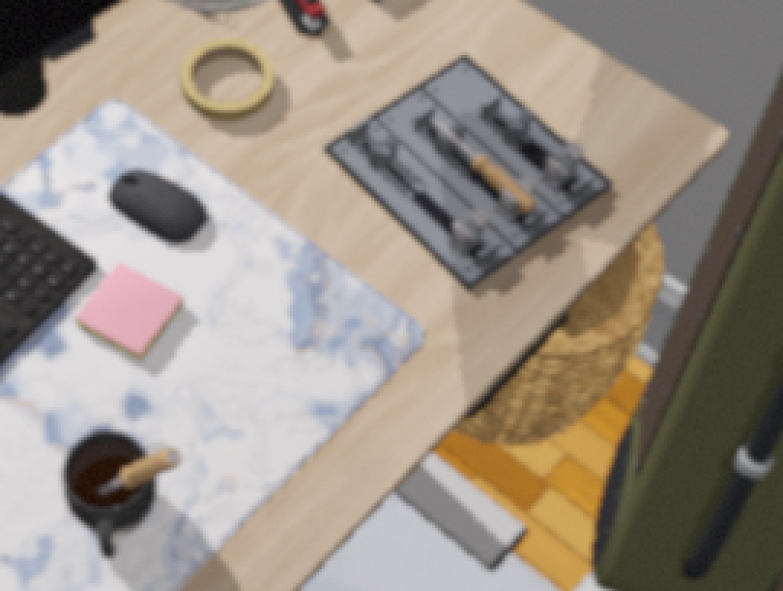

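View pics/b.png

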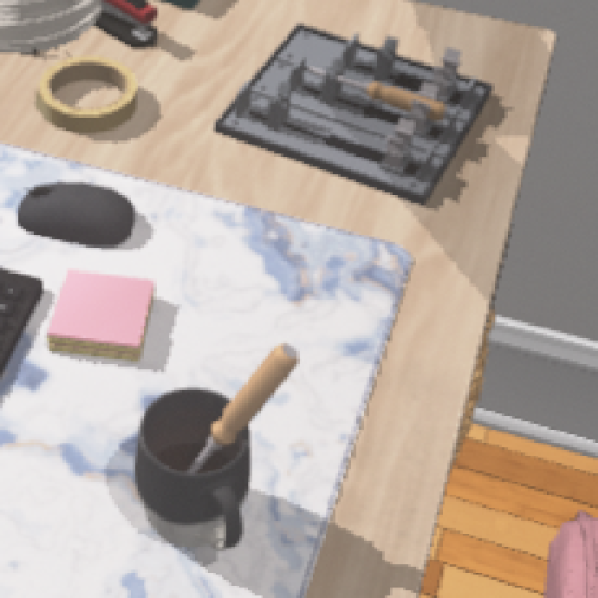

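The scene view shows the rack at right: its nearest (left, +y) slot, crop (375,130) to (470,240), is the longest empty one, and the middle slot holds the other driver. The mug is at crop (110,480) with the driver handle pointing to (172,457). In the side view the handle end is at crop (290,352) and the ferrule at (220,432).

```bash
python3 - <<'E'
from h import *
import pickle
cs=pickle.load(open('c0.pkl','rb'))
def tri(u,v):
    o1,d1=ray(cs['scene'],u); o2,d2=ray(cs['side'],v); d1=d1[0];d2=d2[0]
    s=np.linalg.lstsq(np.c_[d1,-d2],o2-o1,rcond=None)[0]
    a,b=o1+s[0]*d1,o2+s[1]*d2; return (a+b)/2,np.linalg.norm(a-b)
S=lambda x,y:[200+x/2.9,130+y/2.75]
T=lambda x,y:[210+x/2.6,150+y/2.6]
e,r1=tri(S(172,457),T(290,352)); j,r2=tri(S(120,478),T(220,432))
d=(j-e)/np.linalg.norm(j-e); print(e,r1,j,r2,np.linalg.norm(j-e),'lean',np.arccos(-d[2]),'yaw',np.arctan2(d[1],d[0]),'tip',e+d*.18)
# rack outer corners at z~.008
P=onz(cs['scene'],[S(465,57),S(610,185),S(470,287),S(328,150)],.008); print(P.round(3))
Q=onz(cs['side'],[T(300,25),T(490,92),T(425,200),T(218,128)],.008); print(Q.round(3))
C=P.mean(0); ax=((P[0]-P[1])+(P[3]-P[2])); print(C,np.arctan2(ax[1],ax[0]))
E
```

```text
[0.44839428 0.24388196 0.16382505] 0.001359735760877444 [0.48564231 0.27312951 0.09755741] 0.0005766483063906496 0.08145081238804946 lean 0.6204948013618089 yaw 0.665657861210492 tip [0.53070955 0.30851679 0.01737869]
[[ 0.593 -0.346  0.008]
 [ 0.379 -0.313  0.008]
 [ 0.407 -0.121  0.008]
 [ 0.619 -0.153  0.008]]
[[ 0.595 -0.346  0.008]
 [ 0.381 -0.303  0.008]
 [ 0.41  -0.116  0.008]
 [ 0.623 -0.146  0.008]]
[ 0.49923321 -0.23350797  0.008     ] -0.15291899355172775
```

Emit:
jog_arm(claw=[-1, -1, -1, -1, -1, -1, -1, -1, -1, -1], translation=[[0.093, -0.077, -0.0375], [0.093, -0.077, -0.0375], [0.093, -0.077, -0.0375], [0.093, -0.077, -0.0375], [0.093, -0.077, -0.0375], [0.093, -0.077, -0.0375], [0.093, -0.077, -0.0375], [0.093, -0.077, -0.0375], [0, 0, 0], [0, 0, 0]], twist=[0, 0, 0, 0, 0, 0, 0, 0, 0, 0])

```text
t: 1.95
eef_pos: [0.421, -0.1905, 0.3511]
tcp_rot: [3.063, 0.697, -0.001]
force: [-0.4, 0.3, 0.3]
width: 0.998
finger_force: 0.0
```

```bash
cat >> h.py <<'E'
def to(p,yaw=None):
    "tool-axes shift in fractions, twist fraction (twist done after shift) to reach TCP p with tool-x yaw"
    s=manip.state(); A=R.from_rotvec(s['tcp_rot']).as_matrix(); f=A.T@(np.array(p)-s['eef_pos'])/.4
    y0=np.arctan2(A[1,0],A[0,0]); tw=None
    if yaw is not None: tw=-np.degrees((yaw-y0+np.pi/2)%np.pi-np.pi/2)/60
    print('t',round(s['t'],2),'tcp',s['eef_pos'].round(4),'yaw',y0.round(3),'shift',f.round(4),'twist',tw)
E
python3 - <<'E'
from h import *
import pickle
c=cam('wrist'); save(c,'w1.png'); pickle.dump(c,open('w1.pkl','wb'))
print('cam',-c['R'].T@c['t'], 'dir',c['R'][2])
to([.46,.25,.33],.666)
for th in('mid_driver_mid','slot_long_jaw_l','slot_long_jaw_r'):
  for r in manip.trace(th,'wrist')[:4]:
    ys,xs=np.nonzero(r['mask']); print(th,round(r['conf'],2),r['bbox'],onz(c,[xs.mean(),ys.mean()],.04).round(3))
C=[]
for sx,sy in((-.107,.097),(.107,.097),(-.107,-.097),(.107,-.097)): pass
E
```

```text
cam [ 0.48111049 -0.16211738  0.49336107] dir [-0.23379886 -0.11348969 -0.96563874]
t 2.0 tcp [ 0.4207 -0.1909  0.3509] yaw 0.446 shift [ 0.5643 -0.9519  0.052 ] twist -0.20987359357700688
slot_long_jaw_l 0.68 [270.8, 142.5, 279.2, 154.2] [[ 0.447 -0.174  0.04 ]]
slot_long_jaw_l 0.47 [254.3, 129.6, 268.0, 145.7] [[ 0.45 -0.15  0.04]]
slot_long_jaw_r 0.68 [270.8, 142.5, 279.2, 154.2] [[ 0.447 -0.174  0.04 ]]
slot_long_jaw_r 0.47 [254.3, 129.6, 268.0, 145.7] [[ 0.45 -0.15  0.04]]
```

View pics/w1.png

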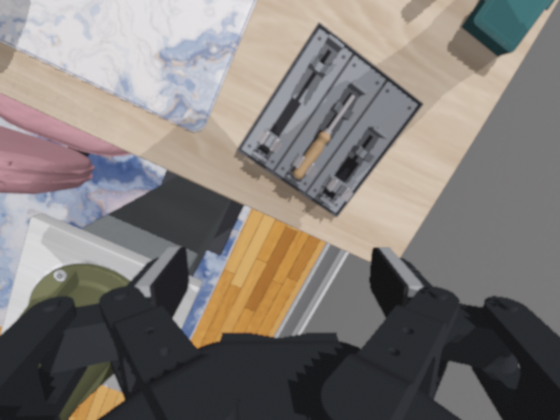

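The wrist view shows the rack squarely. The left slot runs from clip (268,148) to blade end (330,45) and has the longest outline, and the middle slot holds the other driver.

Emit:
jog_arm(claw=[-1, -1, -1, -1, -1, -1, -1, -1, -1, -1], translation=[[0.0705, -0.119, 0.0065], [0.0705, -0.119, 0.0065], [0.0705, -0.119, 0.0065], [0.0705, -0.119, 0.0065], [0.0705, -0.119, 0.0065], [0.0705, -0.119, 0.0065], [0.0705, -0.119, 0.0065], [0.0705, -0.119, 0.0065], [0, 0, 0], [0, 0, 0]], twist=[0, 0, 0, 0, 0, 0, 0, 0, -0.105, -0.105])

```text
t: 3.4
eef_pos: [0.4664, 0.2383, 0.3297]
tcp_rot: [-2.946, -1.058, 0.005]
force: [-0.4, 0.3, -0.4]
width: 1.0
finger_force: 0.0
```

```bash
python3 - <<'E'
from h import *
import pickle
c=cam('wrist'); save(c,'w2.png'); pickle.dump(c,open('w2.pkl','wb'))
print('cam',-c['R'].T@c['t'])
to([.469,.260,.30],.666)
for th in('driver_mid','mug'):
  for r in manip.trace(th,'wrist')[:2]: print(th,round(r['conf'],2),r['bbox'])
E
```

```text
cam [0.51887494 0.27854082 0.47201917]
t 3.45 tcp [0.4664 0.2381 0.3298] yaw 0.692 shift [ 0.0399 -0.0372  0.0751] twist 0.025248468858617593
driver_mid 0.9 [255.5, 124.4, 283.2, 201.9]
mug 0.72 [223.4, 99.5, 310.0, 163.4]
```

View pics/w2.png

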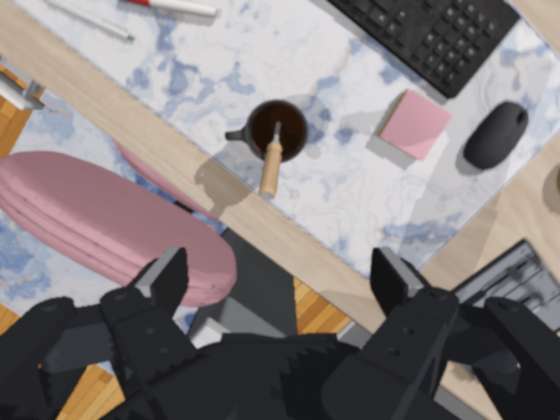

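The wrist view shows the mug at (277,130) with the handle running from about (276,143) to its end at (268,194); the shaft goes up to about (280,122). Next I fit the driver's axis across all three views.

```bash
cat > fit.py <<'E'
from h import *
import pickle
from scipy.optimize import least_squares
cs=pickle.load(open('c0.pkl','rb')); w=pickle.load(open('w2.pkl','rb'))
obs=[(cs['scene'],0,(259,296.2)),(cs['side'],0,(321.2,286)),(w,0,(268.3,193)),(w,.095,(276,143)),(cs['side'],.095,(294.6,317)),(cs['scene'],.095,(240.5,304))]
def geo(q):
    e=q[:3]; l,y=q[3:]; return e,np.array([np.sin(l)*np.cos(y),np.sin(l)*np.sin(y),-np.cos(l)])
def f(q):
    e,d=geo(q); r=[]
    for c,s,uv in obs: r+=list((proj(c,e+d*s)[0]-uv)*(.5 if s else 1))
    return r+[(e+d*.18)[2]*300-2.7,(q[3]-.5)*10]
s=least_squares(f,[.448,.244,.164,.5,.666]); e,d=geo(s.x)
print(s.x.round(3),np.round(s.fun,1),'tip',e+d*.18,'grasp@45',e+d*.045,'@50',e+d*.05)
E
python3 fit.py; python3 - <<'E'
from h import *
import pickle
c=pickle.load(open('w1.pkl','rb'))
P=onz(c,[(320,24),(421,103),(337,215),(240,152)],.008); print(P.round(3),P.mean(0))
ax=P[0]-P[3]+P[1]-P[2]; print(np.arctan2(ax[1],ax[0]))
E
```

```text
[0.451 0.243 0.161 0.531 0.536] [-0.3 -1.  -0.9 -0.2 -0.8  1.  -0.  -0.1 -1.6  0.9  0.6 -0.5 -1.   0.3] tip [0.52957145 0.28912136 0.0055411 ] grasp@45 [0.47085449 0.25421763 0.12198443] @50 [0.47302919 0.25551036 0.11767171]
[[ 0.628 -0.158  0.008]
 [ 0.599 -0.348  0.008]
 [ 0.385 -0.317  0.008]
 [ 0.411 -0.128  0.008]] [ 0.50579672 -0.23793047  0.008     ]
-0.13905832359869685
```

Emit:
jog_arm(claw=[-1, -1, -1, -1, -1, -1, -1, -1, -1, -1], translation=[[0, 0, 0], [0.028, -0.029, 0.05], [0, 0, 0.085], [0, 0, 0.085], [0, 0, 0.085], [0, 0, 0.085], [0, 0, 0.085], [0, 0, 0.085], [0, 0, 0], [0, 0, 0]], twist=[0.149, 0, 0, 0, 0, 0, 0, 0, 0, 0])

```text
t: 4.8
eef_pos: [0.4694, 0.2566, 0.1078]
tcp_rot: [-3.021, -0.818, 0.002]
force: [0.3, -0.3, 0.9]
width: 0.998
finger_force: 0.0
```

```bash
python3 - <<'E'
from h import *
to([.470,.2537,.106],.536)
c=cam('wrist'); save(c,'w3.png')
E
```

```text
t 4.8 tcp [0.4694 0.2566 0.1078] yaw 0.529 shift [-0.0025  0.0071  0.0045] twist -0.0066975132455173
```

View pics/w3.png

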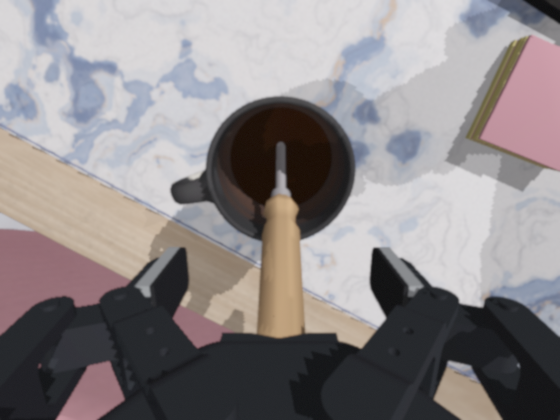

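The driver is centred between the open fingers at column 280 and aligned with the tool, and the mug is untouched. I close on it now.

Emit:
jog_arm(claw=[-1, 1, 1, 1, 1, 1, 1, 1, 1, 1], translation=[[0, 0, 0.0045], [0, 0, 0], [0, 0, 0], [0, 0, 0], [0, 0, 0], [0, 0, 0], [0, 0, 0], [0, 0, 0], [0, 0, -0.03], [0, 0, -0.03]], twist=[0, 0, 0, 0, 0, 0, 0, 0, 0, 0], newtons=40)

```text
t: 6.1
eef_pos: [0.4687, 0.2564, 0.1297]
tcp_rot: [-3.021, -0.821, 0.004]
force: [0.9, -0.0, -0.2]
width: 0.207
finger_force: 38.9
```

Emit:
jog_arm(claw=[1, 1, 1, 1, 1, 1, 1, 1, 1, 1], translation=[[0, 0, -0.12], [0, 0, -0.12], [0, 0, -0.08], [0, 0, 0], [0, 0, 0], [0, 0, 0], [0.0565, 0.128, 0], [0.0565, 0.128, 0], [0.0565, 0.128, 0], [0.0565, 0.128, 0]], twist=[0, 0, 0.16, 0.16, 0.16, 0.16, 0, 0, 0, 0])

```text
t: 7.35
eef_pos: [0.6181, -0.0935, 0.2238]
tcp_rot: [-2.992, -0.148, 0.075]
force: [0.4, -0.6, 0.1]
width: 0.21
finger_force: 39.1
```

```bash
python3 - <<'E'
from h import *
import pickle
to([.53,.04,.15],-.14)
c=cam('side'); save(c,'s2.png'); w=cam('wrist')
m=cv2.hconcat([c['im'][100:380,150:450],w['im'][:280,100:460]]); cv2.imwrite('pics/m2.png',m[:,:,::-1])
P=[(.4,.0,0),(.6,.05,0)]; print(proj(c,P))
for n in('scene','side'):
    c=cam(n) if n=='scene' else c
    r=manip.trace('driver_mid',n); print([(round(q['conf'],2),q['bbox']) for q in r[:2]])
    if n=='scene': print([(round(q['conf'],2),q['bbox']) for q in manip.trace('mug','scene')[:1]])
E
```

```text
t 7.35 tcp [ 0.6181 -0.0935  0.2238] yaw 0.102 shift [-0.1771 -0.3224  0.2424] twist 0.23114797137360482
[[366.66143482 262.72152008]
 [276.006828   254.73873056]]
[(0.69, [220.4, 286.6, 255.3, 331.3]), (0.6, [284.6, 143.0, 314.2, 166.0])]
[(0.78, [219.0, 285.2, 256.6, 332.2])]
[(0.55, [268.7, 111.8, 307.7, 169.1])]
```

View pics/m2.png

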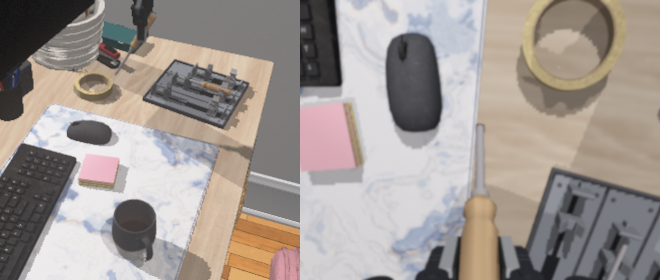

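```bash
python3 - <<'E'
from h import *
s=manip.state(); print(s['joint_pos'].round(3),s['dq'].round(3),s['tcp_rot'],s['force'],s['wrist_torque'])
to([.53,.04,.15],-.14)
E
```

```text
[-0.214  0.438  0.105  1.325  0.127  2.823] [ 0.013 -0.011 -0.006 -0.006 -0.002 -0.002] [-2.99113696 -0.1486701   0.07658491] [ 0.94959085 -0.17305721 -1.46439742] [-0.18400134 -0.04355387 -0.01039961]
t 7.65 tcp [ 0.6169 -0.0912  0.2236] yaw 0.103 shift [-0.1744 -0.3163  0.2413] twist 0.23162991734993352
```

Emit:
jog_arm(claw=[1, 1, 1, 1, 1, 1, 1, 1, 1, 1], translation=[[0, 0, 0], [0, 0, 0], [0, 0, 0], [0, 0, 0], [-0.03, -0.05, 0], [-0.03, -0.05, 0], [-0.03, -0.05, 0], [-0.03, -0.05, 0], [0, 0, 0], [0, 0, 0]], twist=[-0.08, -0.08, -0.08, 0, 0, 0, 0, 0, 0, 0])

```text
t: 8.9
eef_pos: [0.5455, -0.0339, 0.2359]
tcp_rot: [-2.945, -0.521, 0.047]
force: [-0.2, 0.5, -1.3]
width: 0.207
finger_force: 39.2
```

```bash
python3 - <<'E'
from h import *
s=manip.state(); print(s['joint_pos'].round(3),s['tcp_rot'],R.from_rotvec(s['tcp_rot']).as_matrix()[:,2].round(3),s['force'],s['width'])
to([.53,.04,.2],.35)
E
```

```text
[-0.142  0.276 -0.096  1.275  0.133  2.644] [-2.94526605 -0.52105401  0.04729535] [-0.057  0.142 -0.988] [-0.17525196  0.46983458 -1.29057476] 0.206594000611492
t 8.9 tcp [ 0.5455 -0.0339  0.2359] yaw 0.351 shift [ 0.0275 -0.171   0.1172] twist 0.0005511566644209846
```

```bash
cat >> h.py <<'E'
def path(ps):
    s=manip.state(); A=R.from_rotvec(s['tcp_rot']).as_matrix(); p=s['eef_pos']
    for q in ps: q=np.array(q,float); print(((A.T@(q-p))/.4).round(4).tolist()); p=q
E
python3 - <<'E'
from h import *
u=np.array([np.cos(.351),np.sin(.351),0])
p0=np.array([.53,0,.12]); ps=[p0]
for h,s in((.118,.0693),(.0955,.0983),(.0681,.1188),(.0432,.130),(.0266,.1348)):
    q=p0-u*(s-.0693); q[2]=h-.0155; ps.append(q); print(q)
path(ps)
E
```

```text
[0.53   0.     0.1025]
[ 0.50276815 -0.00997127  0.08      ]
[ 0.48351805 -0.01701993  0.0526    ]
[ 0.47300092 -0.02087091  0.0277    ]
[ 0.46849358 -0.02252132  0.0111    ]
[-0.0059, -0.0476, 0.3007]
[0.0002, 0.0067, 0.0432]
[-0.0722, 0.0087, 0.0559]
[-0.0509, 0.0105, 0.0679]
[-0.0277, 0.0095, 0.0617]
[-0.0118, 0.0064, 0.0411]
```

Emit:
jog_arm(claw=[1, 1, 1, 1, 1, 1, 1, 1, 1, 1], translation=[[-0.002, -0.012, 0.1], [-0.002, -0.018, 0.1], [-0.002, -0.018, 0.1], [0, 0, 0], [0, 0.0033, 0.0216], [0, 0.0033, 0.0216], [-0.036, 0.0043, 0.028], [-0.036, 0.0043, 0.028], [0, 0, 0], [0, 0, 0]], twist=[0, 0, 0, 0, 0, 0, 0, 0, 0, 0], newtons=25)

```text
t: 10.15
eef_pos: [0.5032, -0.0101, 0.0806]
tcp_rot: [-2.945, -0.521, 0.046]
force: [0.5, 0.4, -0.3]
width: 0.204
finger_force: 24.4
```

```bash
python3 - <<'E'
from h import *
s=manip.state(); print(s['tcp_rot'],s['force'],s['width'])
path([[.4835,-.017,.0526],[.473,-.0209,.0277],[.4685,-.0225,.0125]])
c=cam('side'); w=cam('wrist')
m=cv2.hconcat([cv2.resize(c['im'][160:320,250:420],None,fx=2.5,fy=2.5)[:400],cv2.resize(w['im'][:400,120:440],(320,400))]); cv2.imwrite('pics/m3.png',m[:,:,::-1])
E
```

```text
[-2.94506029 -0.52066481  0.04623904] [ 0.51335123  0.40146368 -0.34862841] 0.2038065352990253
[-0.052, 0.0101, 0.0696]
[-0.0277, 0.0097, 0.0616]
[-0.0118, 0.0057, 0.0376]
```

View pics/m3.png

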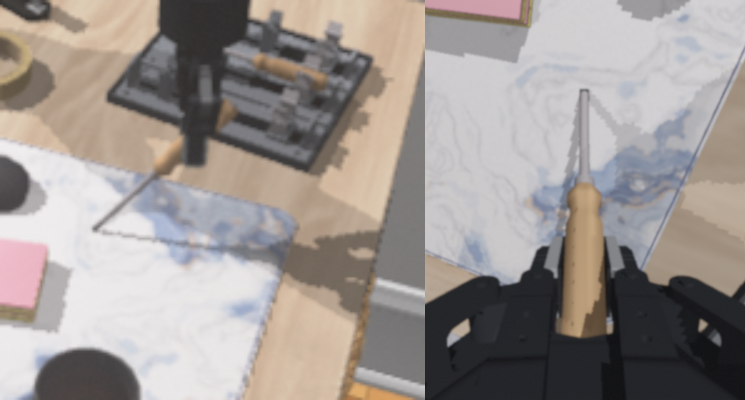

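The tip is on the mat at side-crop (97,228), and the driver has pivoted in the pads and lies nearer to level. I carry on down the arc.

Emit:
jog_arm(claw=[1, 1, 1, 1, 1, 1, 1, 1, 1, 1], translation=[[-0.026, 0.005, 0.035], [-0.026, 0.005, 0.035], [-0.014, 0.005, 0.031], [-0.014, 0.005, 0.031], [-0.006, 0.003, 0.019], [-0.006, 0.003, 0.019], [0, 0, 0], [0, 0, 0], [0, 0, 0], [0, 0, 0]], twist=[0, 0, 0, 0, 0, 0, 0, 0, 0, 0])

```text
t: 11.5
eef_pos: [0.4674, -0.0226, 0.0115]
tcp_rot: [-2.945, -0.521, 0.048]
force: [0.3, 0.1, -0.3]
width: 0.204
finger_force: 24.4
```

```bash
python3 - <<'E'
from h import *
s=manip.state(); print(s['tcp_rot'],s['joint_pos'].round(3)); path([[.4685,-.0225,.009],[.4685,-.0225,.119],[.52,-.03,.2]])
E
```

```text
[-2.94504948 -0.52099393  0.04812037] [-0.142  0.34  -0.579  0.73   0.133  2.644]
[0.0028, 0.0017, 0.0061]
[-0.0015, -0.0421, -0.2718]
[0.1134, 0.03, -0.2102]
```

Emit:
jog_arm(claw=[1, -1, -1, -1, -1, -1, -1, -1, -1, -1], translation=[[0.003, 0.001, 0.006], [0, 0, 0], [0, 0, 0], [0, 0, 0], [0, -0.014, -0.09], [0, -0.014, -0.09], [0, -0.014, -0.09], [0, 0, 0], [0, 0, 0], [0, 0, 0]], twist=[0, 0, 0, 0, 0, 0, 0, -0.17, -0.17, -0.17])

```text
t: 12.75
eef_pos: [0.4688, -0.0219, 0.1184]
tcp_rot: [-2.697, -1.286, -0.014]
force: [-0.3, 0.2, -0.1]
width: 1.001
finger_force: 0.0
```

Emit:
jog_arm(claw=[-1, -1, -1, -1, -1, -1, -1, -1, -1, -1], translation=[[0, 0, -0.05], [0, 0, -0.05], [0, 0, -0.05], [0, 0, -0.05], [0, 0, -0.05], [0, 0, 0], [0, 0, 0], [0, 0, 0], [0, 0, 0], [0, 0, 0]], twist=[-0.17, -0.17, -0.17, -0.17, -0.17, -0.17, -0.17, -0.17, -0.17, -0.17])

```text
t: 14.0
eef_pos: [0.4745, -0.0361, 0.217]
tcp_rot: [-0.711, -2.961, -0.191]
force: [-1.0, -0.6, -0.1]
width: 1.002
finger_force: 0.0
```

Emit:
jog_arm(claw=[-1, -1, -1, -1, -1, -1, -1, -1, -1, -1], translation=[[0, 0, 0], [0, 0, 0], [0, 0, 0], [0, 0, 0], [0, 0, 0], [0, 0, 0], [0, 0, 0], [0, 0, 0], [0, 0, 0], [0, 0, 0]], twist=[-0.17, -0.17, -0.17, -0.17, 0, 0, 0, 0, 0, 0])

```text
t: 15.25
eef_pos: [0.4746, -0.0361, 0.217]
tcp_rot: [0.362, -3.071, -0.23]
force: [0.2, 0.3, 0.0]
width: 1.0
finger_force: 0.0
```

```bash
python3 - <<'E'
from h import *
import pickle
s=manip.state(); print(s['tcp_rot'],s['joint_pos'].round(3),R.from_rotvec(s['tcp_rot']).as_matrix()[:,2].round(3)); to([.47,-.02,.2],.351)
c=cam('wrist'); pickle.dump(c,open('w4.pkl','wb')); save(c,'w4.png'); print(-c['R'].T@c['t'])
for r in manip.trace('driver_mid','wrist')[:2]:
    print(round(r['conf'],2),r['bbox']); ys,xs=np.nonzero(r['mask']); P=onz(c,np.c_[xs,ys],.011)[:,:2]
    m=P.mean(0); v=np.linalg.svd(P-m,full_matrices=False)[2][0]; v*=np.sign(v[0]); t=(P-m)@v; print(m,np.arctan2(v[1],v[0]),t.min(),t.max(),m+v*(t.min()+.09))
E
```

```text
[ 0.3621221  -3.07058965 -0.23023795] [-0.167  0.157 -0.291  1.205  0.131 -0.407] [-0.058  0.142 -0.988]
t 15.25 tcp [ 0.4746 -0.0361  0.217 ] yaw -2.905 shift [0.0007 0.035  0.0485] twist -0.1092733460038704
[ 0.42060304 -0.07166383  0.35911366]
0.86 [264.2, 137.4, 294.0, 278.5]
[ 0.47363546 -0.00701589] 0.3820876624448796 -0.061434856956215075 0.11519942028268262 [0.50014072 0.00363486]
```

View pics/w4.png

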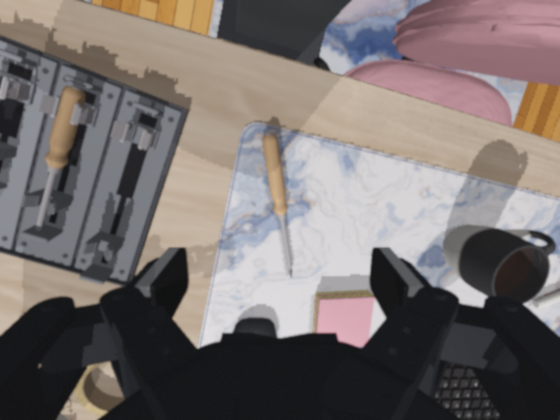

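The wrist view shows the driver lying flat on the mat from (270,137) to (290,277), clear of everything, with the mug upright at (500,270). The rack's long slot is at upper left, with its clip near (140,130).

```bash
python3 - <<'E'
from h import *
import pickle
c=pickle.load(open('w4.pkl','rb'))
for r in manip.trace('slot_long_jaw_l','wrist')[:4]:
    ys,xs=np.nonzero(r['mask']); print(round(r['conf'],2),r['bbox'],onz(c,[xs.mean(),ys.mean()],.045).round(4))
# shift in tool axes after twist
s=manip.state(); A=R.from_rotvec(s['tcp_rot'])*R.from_rotvec([0,0,np.radians(-.139*60)])
d=np.array([.4715,-.0079,.0075])-s['eef_pos']; print(A.inv().apply(d)/.4)
E
```

```text
0.67 [137.3, 127.9, 158.9, 151.7] [[ 0.4495 -0.1487  0.045 ]]
0.54 [112.4, 123.3, 127.2, 143.0] [[ 0.4464 -0.1731  0.045 ]]
[-0.01968243 -0.01291052  0.52808345]
```

Emit:
jog_arm(claw=[-1, -1, -1, -1, -1, -1, -1, -1, -1, -1], translation=[[0, 0, 0], [-0.0098, -0.0065, 0.08], [-0.0098, -0.0065, 0.08], [0, 0, 0.08], [0, 0, 0.08], [0, 0, 0.08], [0, 0, 0.08], [0, 0, 0.048], [0, 0, 0], [0, 0, 0]], twist=[-0.139, 0, 0, 0, 0, 0, 0, 0, 0, 0])

```text
t: 16.65
eef_pos: [0.4722, -0.0081, 0.0082]
tcp_rot: [0.587, -3.047, -0.235]
force: [-0.9, 0.6, -1.0]
width: 0.998
finger_force: 0.0
```

Emit:
jog_arm(claw=[1, 1, 1, 1, 1, 1, 1, 1, 1, 1], translation=[[0, 0, 0], [0, 0, 0], [0, 0, 0], [0, 0, 0], [0, 0, 0], [0, 0, 0], [0, 0, 0], [0, 0, 0], [0, 0, 0], [0, 0, 0]], twist=[0, 0, 0, 0, 0, 0, 0, 0, 0, 0], newtons=80)

```text
t: 17.9
eef_pos: [0.4716, -0.0079, 0.0081]
tcp_rot: [0.587, -3.047, -0.236]
force: [-1.1, -0.2, 5.7]
width: 0.172
finger_force: 78.0
```

```bash
python3 - <<'E'
from h import *
s=manip.state(); print(s['tcp_rot'],s['joint_pos'].round(3))
path([[.4715,-.0079,.15]])
E
```

```text
[ 0.58683707 -3.04683426 -0.2355351 ] [-0.112  0.348 -0.577  0.72   0.136 -0.497]
[0.0006, 0.0546, -0.3505]
```

Emit:
jog_arm(claw=[1, 1, 1, 1, 1, 1, 1, 1, 1, 1], translation=[[0, 0.005, -0.035], [0, 0.01, -0.07], [0, 0.01, -0.07], [0, 0.01, -0.07], [0, 0.01, -0.07], [0, 0, 0], [0, 0, 0], [0, 0, 0], [0, 0, 0], [0, 0, 0]], twist=[0, 0, 0, 0, 0, 0.126, 0.126, 0.126, 0.126, 0])

```text
t: 19.15
eef_pos: [0.4722, -0.0094, 0.1354]
tcp_rot: [-0.223, -3.058, -0.212]
force: [-0.8, -0.5, -2.3]
width: 0.17
finger_force: 78.1
```

```bash
python3 - <<'E'
from h import *
s=manip.state(); print(s['width'],s['tcp_rot'],s['joint_pos'].round(3)); to([.4856,-.1666,.14],-.145)
E
```

```text
0.16994695915221605 [-0.22318349 -3.05802502 -0.21213696] [-0.114  0.201 -0.432  1.012  0.135  0.026]
t 19.15 tcp [ 0.4722 -0.0094  0.1354] yaw 3.001 shift [-0.087  -0.3787 -0.0692] twist 0.004276311053190255
```

Emit:
jog_arm(claw=[1, 1, 1, 1, 1, 1, 1, 1, 1, 1], translation=[[-0.0174, -0.0757, -0.0138], [-0.0174, -0.0757, -0.0138], [-0.0174, -0.0757, -0.0138], [-0.0174, -0.0757, -0.0138], [-0.0174, -0.0757, -0.0138], [0, 0, 0], [0, 0, 0], [0, 0, 0], [0, 0, 0], [0, 0, 0]], twist=[0, 0, 0, 0, 0, 0, 0, 0, 0, 0])

```text
t: 20.4
eef_pos: [0.4854, -0.1661, 0.1394]
tcp_rot: [-0.224, -3.057, -0.212]
force: [0.0, 0.7, -1.1]
width: 0.173
finger_force: 78.2
```

```bash
python3 - <<'E'
from h import *
import pickle
to([.4856,-.1666,.14],-.145)
C={}
for n in('side','wrist','scene'):
    c=cam(n); C[n]=c; save(c,n+'5.png')
    for th in('driver_mid','slot_long_jaw_l'):
      for r in manip.trace(th,n)[:3]:
        print(n,th,round(r['conf'],2),r['bbox'])
        C.setdefault((n,th),[]).append(r['mask'])
pickle.dump(C,open('c5.pkl','wb'))
m=cv2.hconcat([cv2.resize(C['side']['im'][150:290,290:430],(400,400),interpolation=3),cv2.resize(C['wrist']['im'][:400,100:500],(400,400))]); cv2.imwrite('pics/m5.png',m[:,:,::-1])
E
```

```text
t 20.4 tcp [ 0.4854 -0.1661  0.1394] yaw 3.001 shift [-0.0007 -0.001  -0.0017] twist 0.003778957616682251
side driver_mid 0.65 [356.2, 204.9, 364.1, 217.6]
side driver_mid 0.62 [342.5, 157.4, 380.4, 171.8]
side slot_long_jaw_l 0.49 [356.9, 201.9, 366.5, 215.0]
wrist driver_mid 0.78 [260.7, 135.5, 303.1, 337.4]
wrist slot_long_jaw_l 0.8 [241.0, 154.3, 248.7, 176.9]
scene driver_mid 0.64 [328.0, 164.1, 370.0, 200.2]
scene slot_long_jaw_l 0.57 [354.0, 213.4, 362.9, 219.5]
```

View pics/m5.png

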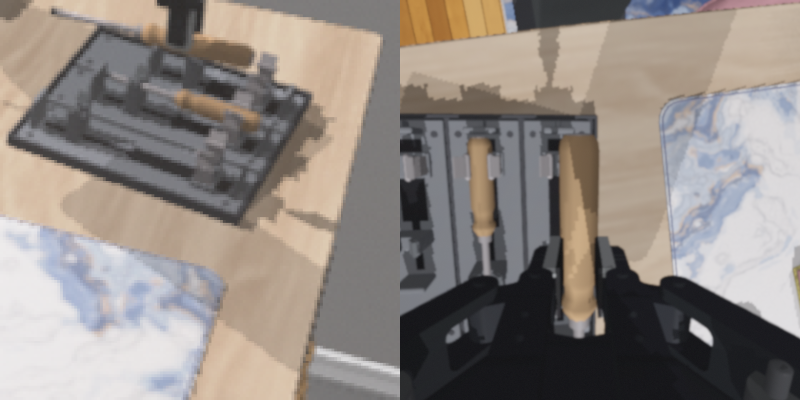

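The side crop shows the driver hanging almost level, its tip at (53,10) and its handle end at (252,55). The wrist crop shows the long slot's clip under the handle and the pads gripping near the ferrule end. I fit its pose next.

```bash
cat > fit5.py <<'E'
from h import *
import pickle
from scipy.optimize import least_squares
C=pickle.load(open('c5.pkl','rb'))
m=C['scene','driver_mid'][0]; ys,xs=np.nonzero(m); P=np.c_[xs,ys]; mu=P.mean(0); v=np.linalg.svd(P-mu,full_matrices=False)[2][0]; t=(P-mu)@v
print('scene ends',mu+v*t.min(),mu+v*t.max())
for n in('wrist',):
    ys,xs=np.nonzero(C[n,'driver_mid'][0]); 
    for r in(140,180,220,260,300,320): print(r,xs[ys==r].min(),xs[ys==r].max())
    ys,xs=np.nonzero(C[n,'slot_long_jaw_l'][0]); print('jaw',onz(C[n],[xs.mean(),ys.mean()],.045))
e=mu+v*t.min(),mu+v*t.max(); e=sorted(e,key=lambda p:p[0])
obs=[(C['scene'],0,e[1]),(C['scene'],.18,e[0]),(C['side'],0,(378.3,169.3)),(C['side'],.18,(308.5,153.8)),(C['wrist'],0,(280,137))]
def geo(q): return q[:3],np.array([np.cos(q[3])*np.cos(q[4]),np.cos(q[3])*np.sin(q[4]),-np.sin(q[3])])
def f(q):
    h,d=geo(q); return np.concatenate([proj(c,h+d*s)[0]-uv for c,s,uv in obs])
s=least_squares(f,[.43,-.16,.155,0,-.145]); h,d=geo(s.x); print(s.x.round(4),s.fun.round(1),'mid',h+d*.09)
st=manip.state(); A=R.from_rotvec(st['tcp_rot']).as_matrix(); g=st['eef_pos']-.01*A[:,2]; print('grip x', (g-h-d*.09)@d)
E
python3 fit5.py
```

```text
scene ends [328.33686835 159.61737884] [371.47457136 197.59679134]
140 261 296
180 259 298
220 260 297
260 264 293
300 262 294
320 268 288
jaw [[ 0.4463126  -0.17430899  0.045     ]]
[ 0.4292 -0.158   0.1455  0.1441 -0.1954] [-1.2 -0.9 -0.6 -1.6 -0.9  0.1  0.4  1.1 -0.1 -0.5] mid [ 0.51654617 -0.17530496  0.13262437]
grip x -0.03348043972213852
```

```bash
cat >> fit5.py <<'E'
print('--')
m=C['scene','driver_mid'][0]; ys,xs=np.nonzero(m); i=xs<xs.min()+2; tip=(xs[i].mean()-.5,ys[i].mean()); print(tip)
i=(xs+ys)>(xs+ys).max()-5; print('end',xs[i].mean(),ys[i].mean())
obs[1]=(C['scene'],.18,tip); obs[0]=(C['scene'],0,(xs[i].mean(),ys[i].mean()))
# params: s (grip station from handle end), b pitch in pad plane, k depth of axis above TCP
X,Y,Z=A.T; T=st['eef_pos']
def geo(q): d=-X*np.cos(q[1])+Z*np.sin(q[1]); return T-Z*q[2]-d*q[0],d
s=least_squares(f,[.057,0,.01]); h,d=geo(s.x); print(s.x.round(4),s.fun.round(1),'h',h.round(4),'mid',(h+d*.09).round(4),'pitch',np.arcsin(d[2]),'yaw',np.arctan2(d[1],d[0]))
E
python3 fit5.py | sed -n '/--/,$p'
```

```text
--
(np.float64(328.1666666666667), np.float64(160.33333333333334))
end 370.0952380952381 196.66666666666666
[0.0574 0.0371 0.0001] [ 0.4 -0.2 -3.  -1.9 -0.7 -0.2 -1.4  1.  -1.7 -0.8] h [ 0.4289 -0.1588  0.146 ] mid [ 0.5175 -0.171   0.1356] pitch -0.11509391094244459 yaw -0.13706203443810497
```

```bash
python3 - <<'E'
from h import *
path([[.4834,-.1660,.139],[.4834,-.1660,.079],[.4834,-.1660,.049]])
E
```

```text
[0.005, 0.0005, 0.0013]
[-0.0117, -0.0198, 0.1482]
[-0.0059, -0.0099, 0.0741]
```

Emit:
jog_arm(claw=[1, 1, 1, 1, 1, 1, 1, 1, 1, 1], translation=[[0.005, 0.0005, 0.001], [-0.0039, -0.0066, 0.0494], [-0.0039, -0.0066, 0.0494], [-0.0039, -0.0066, 0.0494], [-0.002, -0.0033, 0.0247], [-0.002, -0.0033, 0.0247], [-0.001, -0.0017, 0.0124], [0, 0, 0], [0, 0, 0], [0, 0, 0]], twist=[0, 0, 0, 0, 0, 0, 0, 0, 0, 0], newtons=90)

```text
t: 22.1
eef_pos: [0.4838, -0.1661, 0.0545]
tcp_rot: [-0.225, -3.058, -0.212]
force: [0.3, 0.3, 0.2]
width: 0.168
finger_force: 91.8
```

Emit:
jog_arm(claw=[1, 1, 1, 1, 1, 1, 1, 1, 1, 1], translation=[[-0.0005, -0.0008, 0.006], [-0.0005, -0.0008, 0.006], [-0.0005, -0.0008, 0.006], [-0.0005, -0.0008, 0.006], [0, 0, 0], [0, 0, 0], [0, 0, 0], [0, 0, 0], [0, 0, 0], [0, 0, 0]], twist=[0, 0, 0, 0, 0, 0, 0, 0, 0, 0])

```text
t: 23.35
eef_pos: [0.4835, -0.166, 0.0444]
tcp_rot: [-0.226, -3.057, -0.212]
force: [-0.6, -1.9, -0.0]
width: 0.163
finger_force: 91.9
```

```bash
python3 - <<'E'
from h import *
c=cam('side'); w=cam('wrist'); s=cam('scene')
m=cv2.hconcat([cv2.resize(c['im'][165:245,305:385],(400,400),interpolation=3),cv2.resize(s['im'][160:230,310:380],(400,400),interpolation=3)]); cv2.imwrite('pics/m6.png',m[:,:,::-1])
print(manip.state()['force'])
d=np.array([np.cos(-.138),np.sin(-.138),0]); seat=np.array([.5155,-.1713,.034])
for n,k in(('side',c),('scene',s)): print(n,proj(k,[seat+d*t for t in(-.09,-.068,0,.058,.09)]).round(1).tolist())
for r in manip.trace('driver_mid','wrist')[:1]:
    ys,xs=np.nonzero(r['mask']); print(r['bbox'],[(q,xs[ys==q].min(),xs[ys==q].max()) for q in(150,200,250,300) if (ys==q).any()])
for r in manip.trace('slot_long_jaw_l','wrist')[:3]: print(r['conf'],r['bbox'])
E
```

```text
[-0.22222351 -1.73465953 -1.21194913]
side [[371.9, 206.3], [363.4, 203.5], [337.9, 195.0], [316.9, 188.0], [305.6, 184.3]]
scene [[366.0, 217.2], [360.6, 212.0], [344.4, 196.3], [331.0, 183.3], [323.8, 176.3]]
[259.2, 135.1, 302.8, 337.7] [(150, np.int64(260), np.int64(298)), (200, np.int64(260), np.int64(298)), (250, np.int64(264), np.int64(293)), (300, np.int64(263), np.int64(294))]
0.74 [238.0, 160.4, 259.1, 201.9]
0.59 [299.8, 166.8, 313.7, 200.1]
0.41 [214.4, 109.9, 316.6, 335.6]
```

View pics/m6.png

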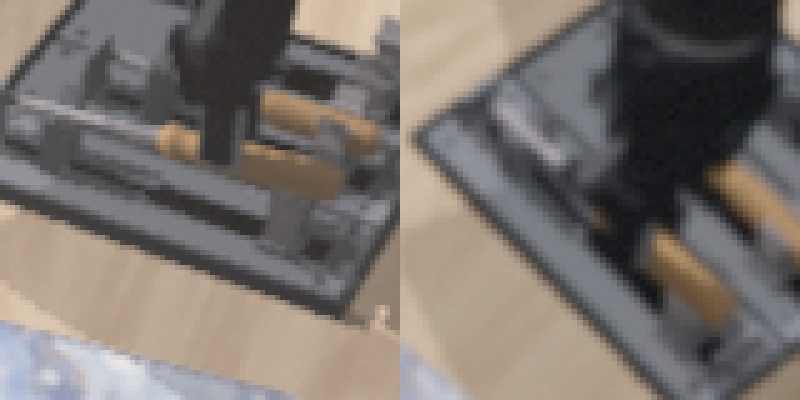

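The handle sits between the two jaws (wrist columns 260–298 against jaw edges at 259 and 300). The shaft is over the notch post at side-crop (60,130), with the tip short of the end stop. I press down.

Emit:
jog_arm(claw=[1, 1, 1, 1, 1, 1, 1, 1, 1, 1], translation=[[-0.0005, -0.0008, 0.006], [-0.0005, -0.0008, 0.006], [-0.0005, -0.0008, 0.006], [0, 0, 0], [0, 0, 0], [0, 0, 0], [0, 0, 0], [0, 0, 0], [0, 0, 0], [0, 0, 0]], twist=[0, 0, 0, 0, 0, 0, 0, 0, 0, 0], newtons=110)

```text
t: 24.85
eef_pos: [0.4842, -0.1666, 0.0375]
tcp_rot: [-0.226, -3.059, -0.211]
force: [1.0, -4.5, 4.7]
width: 0.159
finger_force: 112.1
```

Emit:
jog_arm(claw=[1, 1, 1, 1, 1, 1, 1, 1, 1, 1], translation=[[-0.0005, -0.0008, 0.006], [-0.0005, -0.0008, 0.006], [0, 0, 0], [0, 0, 0], [0, 0, 0], [0, 0, 0], [0, 0, 0], [0, 0, 0], [0, 0, 0], [0, 0, 0]], twist=[0, 0, 0, 0, 0, 0, 0, 0, 0, 0])

```text
t: 26.1
eef_pos: [0.4836, -0.1662, 0.032]
tcp_rot: [-0.225, -3.057, -0.211]
force: [0.2, -5.4, -2.3]
width: 0.158
finger_force: 111.2
```

Emit:
jog_arm(claw=[1, 1, 1, 1, 1, 1, 1, 1, 1, 1], translation=[[-0.0005, -0.0008, 0.006], [-0.0005, -0.0008, 0.006], [0, 0, 0], [0, 0, 0], [0, 0, 0], [0, 0, 0], [0, 0, 0], [0, 0, 0], [0, 0, 0], [0, 0, 0]], twist=[0, 0, 0, 0, 0, 0, 0, 0, 0, 0])

```text
t: 27.35
eef_pos: [0.4837, -0.1666, 0.0307]
tcp_rot: [-0.226, -3.059, -0.211]
force: [-9.5, -4.5, 33.1]
width: 0.157
finger_force: 116.4
```

```bash
python3 - <<'E'
from h import *
w=cam('wrist'); save(w,'w7.png'); print(manip.state()['force'])
for r in manip.trace('driver_mid','wrist')[:1]:
    ys,xs=np.nonzero(r['mask']); print(r['bbox'],[(q,xs[ys==q].min(),xs[ys==q].max()) for q in(150,180,200,250,300) if (ys==q).any()])
for r in manip.trace('slot_long_jaw_l','wrist')[:3]: print(r['conf'],r['bbox'])
h=np.array([.4264,-.159,0]);
for z in(.034,.048): print(proj(w,[[.4264,-.159,z]]))
E
```

```text
[-9.96129098 -5.66667238 32.22813678]
[260.4, 137.9, 301.0, 339.7] [(150, np.int64(260), np.int64(296)), (180, np.int64(266), np.int64(292)), (200, np.int64(266), np.int64(292)), (250, np.int64(265), np.int64(291)), (300, np.int64(264), np.int64(293))]
0.8 [242.3, 164.0, 261.9, 203.4]
[[277.20234343 134.45231907]]
[[281.4008698 133.281292 ]]
```

Emit:
jog_arm(claw=[1, 1, 0.3, 0.3, 0.3, 0.3, 0.3, 0.3, 0.3, 0.3], translation=[[0.0005, 0.0008, -0.006], [0, 0, 0], [0, 0, 0], [0, 0, 0], [0, 0, 0], [0, 0, 0], [0, 0, 0], [0, 0, 0], [0, 0, 0], [0, 0, 0]], twist=[0, 0, 0, 0, 0, 0, 0, 0, 0, 0])

```text
t: 28.75
eef_pos: [0.4835, -0.166, 0.0298]
tcp_rot: [-0.225, -3.057, -0.212]
force: [0.4, 0.3, 0.3]
width: 0.352
finger_force: 0.0
```

Emit:
jog_arm(claw=[0.3, 0.3, 0.3, 0.3, 0.3, 0.3, 0.3, 0.3, 0.3, 0.3], translation=[[0.002, 0.0033, -0.025], [0.002, 0.0033, -0.025], [0.004, 0.0066, -0.05], [0.008, 0.0132, -0.1], [0.008, 0.0132, -0.1], [0.008, 0.0132, -0.1], [0.008, 0.0132, -0.1], [0, 0, 0], [0, 0, 0], [0, 0, 0]], twist=[0, 0, 0, 0, 0, 0, 0, 0, 0, 0])

```text
t: 30.0
eef_pos: [0.4826, -0.166, 0.2312]
tcp_rot: [-0.225, -3.055, -0.213]
force: [0.4, 0.1, 0.2]
width: 0.351
finger_force: 0.0
```

```bash
python3 - <<'E'
from h import *
w=cam('wrist'); save(w,'w8.png'); c=cam('side'); s=cam('scene')
d=np.array([np.cos(-.138),np.sin(-.138),0]); seat=np.array([.5155,-.1713,.034])
for n,k in(('side',c),('scene',s),('wrist',w)):
    print(n,'exp',proj(k,[seat+d*t for t in(-.09,.09)]).round(1).tolist())
    for r in manip.trace('driver_mid',n)[:2]: 
        ys,xs=np.nonzero(r['mask']); print(round(r['conf'],2),r['bbox'],onz(k,[xs.mean(),ys.mean()],.034).round(4))
        if n=='wrist':
            P=onz(k,np.c_[xs,ys],.034)[:,:2]; m=P.mean(0); v=np.linalg.svd(P-m,full_matrices=False)[2][0]; v*=np.sign(v[0]); t=(P-m)@v; print('yaw',np.arctan2(v[1],v[0]),t.min(),t.max(),m+v*(t.min()+t.max())/2)
    for r in manip.trace('slot_long_jaw_l',n)[:4]: ys,xs=np.nonzero(r['mask']);print(' jaw',round(r['conf'],2),r['bbox'],onz(k,[xs.mean(),ys.mean()],.045).round(4))
m=cv2.hconcat([cv2.resize(c['im'][165:245,305:385],(400,400),interpolation=3),cv2.resize(w['im'][60:340,130:410],(400,400),interpolation=3)]); cv2.imwrite('pics/m8.png',m[:,:,::-1])
print(manip.state()['joint_pos'].round(2))
E
```

```text
side exp [[371.9, 206.3], [305.6, 184.3]]
0.8 [309.5, 183.0, 373.3, 208.3] [[ 0.4974 -0.1675  0.034 ]]
0.67 [221.5, 170.1, 259.8, 202.1] [[ 0.7531 -0.1209  0.034 ]]
 jaw 0.65 [356.3, 204.6, 369.4, 218.5] [[ 0.4483 -0.1301  0.045 ]]
scene exp [[366.0, 217.2], [323.8, 176.3]]
0.79 [338.5, 191.4, 366.7, 220.9] [[ 0.4768 -0.1654  0.034 ]]
wrist exp [[253.9, 142.4], [258.3, 293.3]]
0.85 [245.2, 145.1, 264.9, 294.1] [[ 0.4904 -0.1687  0.034 ]]
yaw -0.14137208483524685 -0.06631974950942447 0.11113572721053529 [ 0.51359089 -0.17203181]
 jaw 0.67 [227.3, 128.9, 280.4, 301.5] [[ 0.4951 -0.17    0.045 ]]
 jaw 0.54 [261.2, 154.5, 273.1, 172.3] [[ 0.4493 -0.151   0.045 ]]
 jaw 0.5 [238.7, 155.6, 244.5, 172.3] [[ 0.4466 -0.1743  0.045 ]]
[-0.4   0.24 -0.15  1.29  0.11 -0.26]
```

View pics/m8.png

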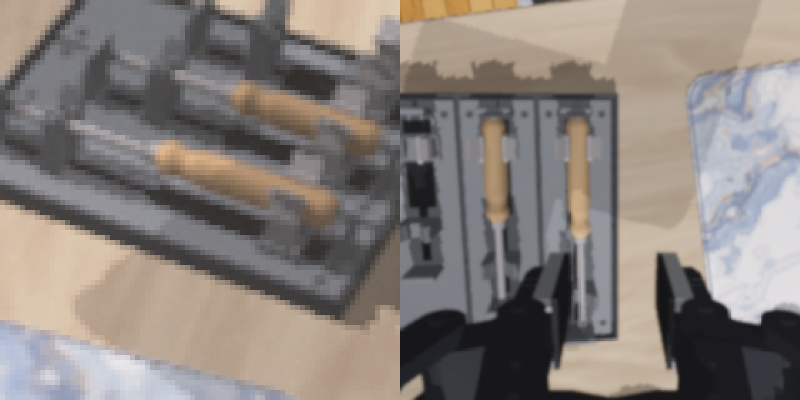

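The driver lies in its own slot with the shaft in the notch. The jaws are over the handle with the same spacing as before, parallel to its neighbour, and the gripper is clear.

```bash
python3 -c "
from workcell import manip
print(manip.sign_off())"
```

```text
the job is handed in; nothing more can be done
None
```

The long screwdriver is back in its own slot, shaft in the notch and handle pressed into the spring clip. It was let go and the job handed in at about 30 s; no verdict came back, but the last pictures show it about 2 mm from the seat with both jaws over the handle.

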